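# Log the parcel turntable's run-down with the hand reader

### The job

Check the bearing of the green parcel turntable: push its yellow post gently so that it runs free at about one turn every six seconds (either way round), then, without touching it, keep the blue hand reader upright with its underside centred a finger's breadth or two above the orange logger puck, travelling along with the puck for a good eight seconds in one go while the turntable coasts. Then stand the reader upright back on its black pad and let go of it; the turntable may go on coasting. Do not knock the reader about or disturb the other things on the table.

Things in the scene. Friction and masses are not known exactly. Their poses are not given: they have to be found in the camera images.
- turntable: parcel turntable: a fixed grey foot (210 mm diameter) carrying a green disc, the platter (300 mm diameter, 12 mm thick), whose top lies 40 mm above the table. Origin on the rotation axis at table level. The foot is screwed down.
- platter (a joint): angle of the platter about the vertical axis, rad, growing counter-clockwise seen from above, no stop within several turns. It runs nearly free: platter mass nominally 2.5 kg, inertia about 0.028 kg m2 (both may be 30 % less or 40 % more); viscous drag 0.0012 N m s/rad plus 0.0005 N m dry friction, so pushed to 1 rad/s it still turns at about half that after 10 s.
- hub (a point): centre of the platter's top face, on the rotation axis, 40 mm above the table (a flat steel boss, radius 20 mm and 4 mm high, sits there)
- post (a point): centre of the top end of the upright yellow push post: a fixed round post of 18 mm diameter standing 50 mm above the platter's top (its top is 90 mm above the table), 115 mm from the axis, diametrically across from the orange puck. It turns with the platter.
- puck (a point): centre of the top face of the orange logger puck with a white dot: a disc of 36 mm diameter, 14 mm high, fixed on the platter 105 mm from the axis (its top is 54 mm above the table). It turns with the platter.
- reader: hand reader, a loose upright block standing on its pad: lower 42 mm is a black head 44 mm (its x) by 34 mm (its y); above it up to 125 mm is a blue handle 36 mm (x) by 28 mm (y), to be pinched across the 28 mm. Mass about 0.2 kg. Origin: centre of its flat underside, which is its reading face; z points up along the handle.
- pad: black rubber rest pad, 110 by 110 mm, 4 mm thick, fixed to the table; origin at the centre of its underside, so its top is 4 mm above the origin. It lies to the left or to the right of the turntable.
- teacup: cream ceramic teacup, 80 mm diameter, 58 mm high, beyond the turntable; origin at the centre of its underside; leave alone
- stapler: squat black stapler, 130 by 36 by 50 mm, origin at the centre of its underside; leave alone
- pliers: steel pliers with blue handles, about 190 mm long, lying flat, origin near the middle at table level; leave alone
- seal_a: aluminium crimp seal, disc 26 mm diameter, 9 mm high, lying in the shallow grey tray (110 by 110 by 22 mm) on the other side of the turntable from the pad; origin at the centre of its underside; leave alone
- seal_b: the other such seal in the same tray; leave alone

How it is judged:
By the outcome, as a careful person would: the job done as asked, in the order asked, and still so for the second after the job is handed in, with the robot touching nothing.
It also fails if it takes over 72 s, if anything falls off the work surface, if the arm or the gripper's body presses on something with over 40 N, if the wrist force passes 120 N, or if a joint passes its speed limit or range.

### The arm

A 7-joint arm with a two-finger parallel gripper is mounted at the origin on the work surface. World frame = base frame: x ahead of the robot, y to its left, z up, the work surface at z = 0. Lengths are in mm, angles in rad, forces in N, time in s.
With the tool pointing down it reaches from about 350 to 775 mm from the base axis. Payload 3.1 kg.
Tool frame: the origin (TCP) lies between the finger pads; the fingertips stand 25 mm ahead of it and the grasp point (between the pads) lies 6 mm ahead of it (robot.tips_ahead is the distance from the TCP to the fingertips, in mm); z points along the fingers, y is the line along which they close (so a half turn about z gives the same grasp; the last joint's range is limited). The gripper opens to 85 mm and grips with 20 to 120 N. Pads are 22 mm wide; open, the fingers measure 114 mm over their backs; the gripper's body (76 mm by 85 mm) begins 54 mm behind the grasp point. The pads swing forward as they close: fully open they stand 13 mm farther back than shut.
Start: joints at [1.114, 0.311, 0.014, 1.512, -0.004, 1.319, -0.027], TCP at [221.687, -503.36, 256.304] pointing down, gripper open.
Joint ranges: [-2.7, 2.7], [-0.3, 1.91], [-1.27, 1.3], [0.12, 2.57], [-1.44, 4.58], [0.2, 2.03], [-3.05, 3.05]. Speed limits (rad/s): [2.79, 2.79, 3.14, 3.14, 3.14, 3.14, 3.14].

### API

Orientations are given as a unit quaternion [w, x, y, z].
In Python, from rig import robot, vision, ticket gives the robot as it stands. The module is installed in compiled form; this text tells all that it offers.
- The arm moves only by the tool jog_arm, never from a script. Its arguments are lists of equal length, an entry for each row: "linear": the shift along the tool's x, y, z in m, a list of three; "dr": the turn, a rotation vector about the tool's x, y, z in rad, a list of three; "claw": the opening, from 0 (shut) to 1 (fully open). In form: {"linear": [[x, y, z], ...], "dr": [[ax, ay, az], ...], "claw": [claw, ...]}. A call has exactly 8 rows; each row shifts and turns the commanded pose from where the row before left it, along the tool's axes as they then stand; what a row does not reach is not made up. A row lasts 1/10 s, in which the tool goes at most 50 mm and 8.59 degrees, less where a joint would pass 70% of its speed; a pose out of reach is approached as far as the arm can. A call with a gripper value outside its range is refused whole. The fingers move at their own pace and stop on an object; the grip force is fixed at half the most. Time passes only in rows, so rows that do not move let the fingers close, or fill a call up. It gives the time, the measured TCP pose, the force, the opening and the grip force at its end, in the units of the state.
- robot.state(): the state, without advancing time (a new reading comes with each control period).
- vision.get_image(name): name is "side" or "top" or "wrist"; returns the picture (384x512x3 uint8, blue, green, red); there is no depth.
- vision.calibration(name): a dict with "vfov" (degrees; the focal length in pixels is half the picture's height over the tangent of half this angle, whatever the lens; pixels are square), "cx", "cy" (the principal point, pixels), "R" (3x3) and "t" (3): a world point X has camera coordinates R X + t. Camera axes: x right, y down, z forward; pixel columns grow to the right and rows downward; lengths in mm; the calibration is good to about 2 mm. A picture is of the moment at which its call begins: read the wrist's pose just before it. calibration takes no time and is no camera call; for the wrist camera it gives the pose at the moment of the call.
- ticket.hand_in(): hands the job in; it is judged then, once.
The state is a dict: "time": time; "joint_positions": joint angles; "qd": joint speeds; "joint_torque": joint torques, N m; "tool_pos": TCP position; "tool_rot": TCP orientation; "force": force on the tool from outside, world axes, zero at the start; "torque": the same for the moment, N m; "opening": finger opening in mm; "grasp_force": force on a finger pad.
Only numpy, scipy, OpenCV 4.12 (cv2) and the standard library are available. Lean on these libraries where they do the work, as an engineer would, in place of code of your own. Each camera call takes 0.05 s, during which the arm holds its last target. There are 200 camera calls.

## Working session

There is one attempt and no reset: what is moved stays moved. The work goes in short steps, Python scripts to look and compute and a tool call to move; the robot and the scene stay as the last step left them, time stands still between calls to the robot, and variables do not carry over. Pictures are saved under pics/ and viewed, at most 10 in all, crops included, and the job is handed in when it is done.

Besides the shell and the picture viewer there is one more tool, called as name(argument=value, ...), one argument or row to a line, values as JSON. jog_arm: Moves the arm, as the interface text tells. Its arguments: {"type":"object","properties":{"linear":{"type":"array","items":{"type":"array","items":{"type":"number"}}},"dr":{"type":"array","items":{"type":"array","items":{"type":"number"}}},"claw":{"type":"array","items":{"type":"number"}}},"required":["linear","dr","claw"]}

```bash
mkdir -p pics; python3 - <<'E'
from rig import robot, vision
import cv2, numpy as np
s=robot.state(); print({k:np.round(v,3).tolist() for k,v in s.items()})
a=[]
for n in ("top","side"):
    im=vision.get_image(n); cv2.imwrite(f"pics/{n}0.png",im)
    c=vision.calibration(n); print(n,{k:np.round(v,4).tolist() for k,v in c.items()})
    cv2.imwrite(f"pics/{n}0b.png",cv2.resize(im,(800,600),interpolation=cv2.INTER_CUBIC))
E
```

```text
{'time': 0.0, 'joint_positions': [1.114, 0.312, 0.014, 1.513, -0.004, 1.319, -0.027], 'qd': [-0.001, 0.001, -0.0, 0.0, -0.001, 0.0, -0.0], 'joint_torque': [-0.0, -37.992, 0.146, -23.059, 0.012, 0.014, 0.0], 'tool_pos': [221.388, -502.745, 255.225], 'tool_rot': [-0.001, 0.979, 0.206, -0.0], 'force': [-0.713, -0.198, 1.236], 'torque': [0.011, -0.015, -0.006], 'grasp_force': 0.0, 'opening': 85.625}
top {'vfov': 54.2875, 'cx': 256.5355, 'cy': 192.2018, 'R': [[0.0406, -0.9992, 0.0025], [-0.9754, -0.0402, -0.2165], [0.2165, 0.0063, -0.9763]], 't': [-21.5361, 633.7318, 909.9165]}
side {'vfov': 49.6481, 'cx': 259.724, 'cy': 188.0434, 'R': [[0.8968, -0.4419, 0.0237], [-0.1927, -0.4382, -0.878], [0.3983, 0.7828, -0.4781]], 't': [-578.3662, 203.0384, 766.0189]}
```

View pics/top0b.png

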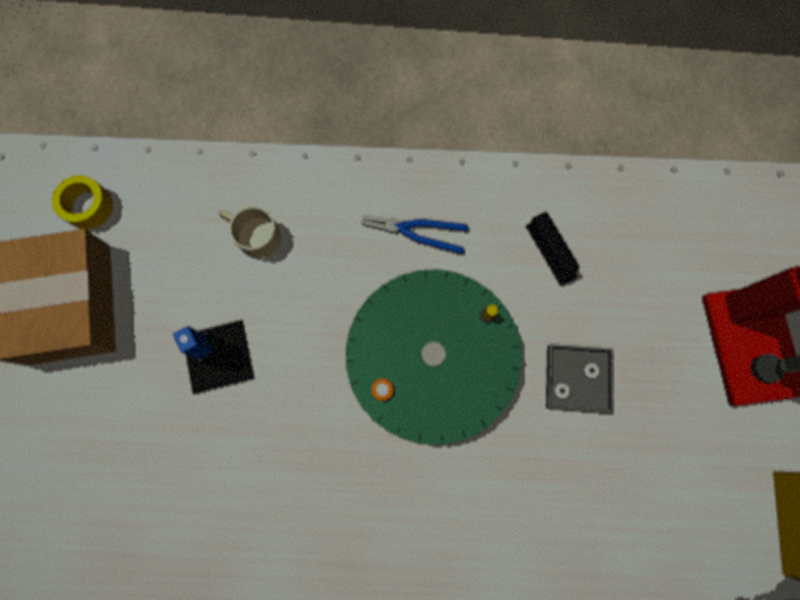

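View pics/side0b.png

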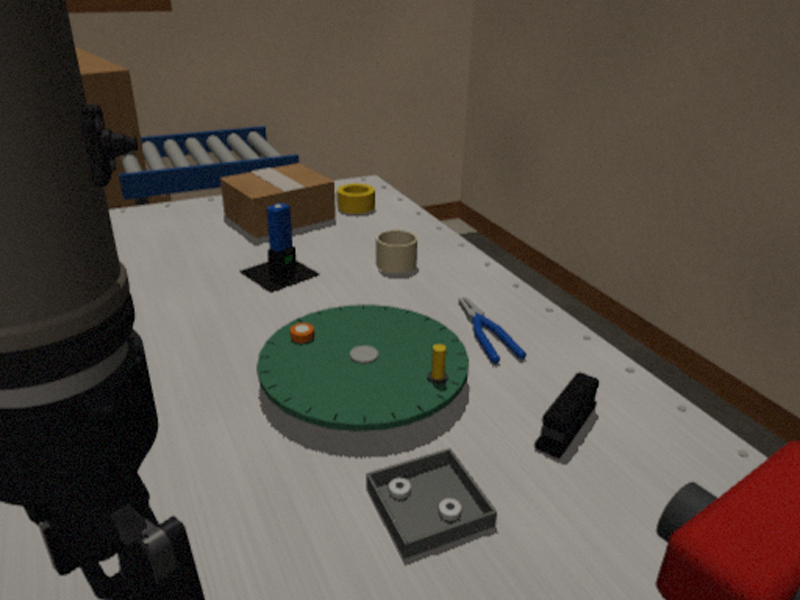

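Top view (800 px scale): hub (433,353), post top (492,311), puck (382,390), reader top (184,339), pad (219,357). Side view: hub (364,354), post (439,347), puck (302,329), reader top (279,207), with the pad around (279,273).

```bash
cat > h.py <<'E'
from rig import robot, vision, ticket
import cv2, numpy as np
from scipy.spatial.transform import Rotation as Ro
def K(c):
    f=192/np.tan(np.radians(c["vfov"]/2)); return np.array([[f,0,c["cx"]],[0,f,c["cy"]],[0,0,1]])
def P(c): return K(c)@np.c_[np.array(c["R"]),np.array(c["t"])]
def tri(views):  # [(calib,(u,v))...]
    A=[]
    for c,(u,v) in views:
        p=P(c); A+=[u*p[2]-p[0],v*p[2]-p[1]]
    A=np.array(A); A/=np.linalg.norm(A[:,:3],axis=1)[:,None]
    return np.linalg.lstsq(A[:,:3],-A[:,3],rcond=None)[0]
def onz(c,uv,z):
    R=np.array(c["R"]);o=-R.T@np.array(c["t"]); d=R.T@np.linalg.inv(K(c))@np.array([uv[0],uv[1],1.])
    return o+d*(z-o[2])/d[2]
def proj(c,X):
    q=P(c)@np.r_[X,1]; return q[:2]/q[2]
def blob(im,lo,hi,box=None,amin=4):
    m=cv2.inRange(cv2.cvtColor(im,cv2.COLOR_BGR2HSV),lo,hi)
    if box: k=np.zeros_like(m);k[box[1]:box[3],box[0]:box[2]]=1;m*=k
    n,l,st,ce=cv2.connectedComponentsWithStats(m)
    return [(ce[i],st[i]) for i in range(1,n) if st[i][4]>=amin]
def tool():
    s=robot.state(); return s["time"],np.array(s["tool_pos"]),Ro.from_quat(np.roll(s["tool_rot"],-1))
E
python3 - <<'E'
from h import *
T,S=vision.calibration("top"),vision.calibration("side")
k=1.5625
for n,a,b in [("hub",(433,353),(364,354)),("post",(492,311),(439,347)),("puck",(382,390),(302,329)),("rdr",(184,339),(279,207)),("pad",(219,357),(279,273))]:
    print(n,tri([(T,np.array(a)/k),(S,np.array(b)/k)]).round(1))
print("onz",[onz(T,np.array(a)/k,z).round(1) for a,z in [((433,353),44),((492,311),90),((382,390),54),((184,339),125+4),((219,357),4)]])
print("padcorners",[onz(T,np.array(a)/k,4).round(1)[:2] for a in [(243,321),(254,378),(193,393)]])
im=vision.get_image("top")
print("orange",blob(im,(5,120,120),(20,255,255)));print("yel",blob(im,(21,120,80),(35,255,255)));print("blue",blob(im,(105,120,60),(125,255,255)))
t,p,R=tool();print(R.as_matrix().round(3))
E
```

```text
hub [551.4 -53.4  39.2]
post [ 618.9 -145.7   88. ]
puck [486.2  29.2  50.6]
rdr [547.7 338.2 123.5]
pad [534.5 320.   -0.8]
onz [array([551.1, -53.3,  44. ]), array([ 617.8, -145.1,   90. ]), array([485.3,  29.3,  54. ]), array([545.9, 336.3, 129. ]), array([534. , 318.5,   4. ])]
padcorners [array([599.5, 282.9]), array([500.1, 253.9]), array([470.1, 356.6])]
orange [(array([ 40.16791045, 162.14552239]), array([ 19, 147,  36,  31, 536], dtype=int32)), (array([  7.92487047, 167.29792746]), array([  0, 153,  20,  28, 386], dtype=int32)), (array([ 18., 153.]), array([ 15, 152,   6,   3,   8], dtype=int32)), (array([ 16.25, 156.75]), array([ 16, 156,   2,   3,   4], dtype=int32)), (array([ 21.71428571, 163.57142857]), array([ 20, 163,   4,   2,   7], dtype=int32)), (array([ 50.75, 193.75]), array([ 50, 193,   2,   3,   4], dtype=int32)), (array([ 28.42578125, 207.34765625]), array([  0, 193,  57,  35, 768], dtype=int32)), (array([ 21. , 211.4]), array([ 20, 210,   3,   4,   5], dtype=int32)), (array([ 20.6, 218. ]), array([ 20, 216,   2,   5,   5], dtype=int32)), (array([244., 249.]), array([238, 243,  13,  13,  81], dtype=int32))]
yel [(array([ 48.9255079 , 126.84198646]), array([ 33, 112,  32,  31, 443], dtype=int32)), (array([314.5, 198. ]), array([311, 195,   8,   7,  44], dtype=int32))]
blue [(array([275.71764706, 148.62941176]), array([253, 141,  46,  21, 340], dtype=int32)), (array([118.35714286, 216.96031746]), array([111, 209,  15,  17, 126], dtype=int32))]
[[ 0.915  0.403 -0.001]
 [ 0.403 -0.915  0.002]
 [-0.    -0.002 -1.   ]]
```

```bash
python3 - <<'E'
from h import *
t,p,R=tool(); c=vision.calibration("wrist")
o=-np.array(c["R"]).T@np.array(c["t"]); print("cam in tool",R.inv().apply(o-p).round(1),"\naxes in tool",(R.as_matrix().T@np.array(c["R"]).T).round(3),c["vfov"],c["cx"],c["cy"])
T=vision.calibration("top")
post=np.array([618,-145,90.]);puck=np.array([485.5,29.3,54]);h=np.array([551.2,-53.4,40])
# move toward viewing pose tool yaw 16deg
for w in [(470,-120,270),(500,260,280)]:
    print(R.inv().apply(np.array(w)-p).round(1))
print(np.linalg.norm((post-h)[:2]),np.linalg.norm((puck-h)[:2]),np.degrees(np.arctan2(*(post-h)[[1,0]])),np.degrees(np.arctan2(*(h-puck)[[1,0]])))
E
```

```text
cam in tool [  71.3    0.5 -117.1] 
axes in tool [[ 0.002 -0.96  -0.278]
 [ 1.     0.002 -0.   ]
 [ 0.001 -0.278  0.96 ]] 68.46700716407362 255.85785647785406 193.56584351147634
[ 381.8 -250.3  -14.1]
[ 562.4 -586.   -23.5]
113.37019008540118 105.62092595693339 -53.89831306446262 -51.535045782334585
```

jog_arm(
  linear=[
    [0.02,-0.013,-0.001],
    [0.038,-0.025,-0.0015],
    [0.038,-0.025,-0.0015],
    [0.038,-0.025,-0.0015],
    [0.038,-0.025,-0.0015],
    [0.038,-0.025,-0.0015],
    [0.038,-0.025,-0.0015],
    [0.038,-0.025,-0.0015],
  ],
  dr=[
    [0,0,0],
    [0,0,0],
    [0,0,0],
    [0,0,0],
    [0,0,0],
    [0,0,0],
    [0,0,0],
    [0,0,0],
  ],
  claw=[1,1,1,1,1,1,1,1],
)

```text
time: 0.95
tool_pos: [408.1, -214.3, 267.7]
tool_rot: [0.0, 0.979, 0.206, -0.0]
force: [-0.1, -1.5, -0.2]
opening: 85.3
grasp_force: 0.0
```

jog_arm(
  linear=[
    [0.038,-0.025,-0.002],
    [0.038,-0.025,-0.002],
    [0.025,-0.039,-0.002],
    [0.025,-0.039,-0.002],
    [0.025,-0.039,-0.002],
    [0.025,-0.039,-0.002],
    [0.025,-0.039,-0.002],
    [0.025,-0.039,-0.002],
  ],
  dr=[
    [0,0,0],
    [0,0,0],
    [0,0,0],
    [0,0,0],
    [0,0,0],
    [0,0,0],
    [0,0,0],
    [0,0,0],
  ],
  claw=[1,1,1,1,1,1,1,1],
)

```text
time: 1.75
tool_pos: [499.9, 136.5, 283.7]
tool_rot: [0.0, 0.979, 0.206, -0.0]
force: [0.1, -0.7, 0.4]
opening: 85.5
grasp_force: 0.0
```

jog_arm(
  linear=[
    [0.025,-0.039,-0.002],
    [0.025,-0.039,-0.002],
    [0.025,-0.039,-0.002],
    [0.025,-0.039,-0.002],
    [0.02,-0.014,0],
    [0,0,0],
    [0,0,0],
    [0,0,0],
  ],
  dr=[
    [0,0,0],
    [0,0,0],
    [0,0,0],
    [0,0,0],
    [0,0,0],
    [0,0,0],
    [0,0,0],
    [0,0,0],
  ],
  claw=[1,1,1,1,1,1,1,1],
)

```text
time: 2.55
tool_pos: [541.6, 337.3, 291.5]
tool_rot: [0.001, 0.979, 0.205, -0.0]
force: [0.3, -0.6, -0.1]
opening: 85.4
grasp_force: 0.0
```

```bash
python3 - <<'E'
from h import *
t,p,R=tool();print(t,p.round(1),R.as_matrix().round(3).tolist())
c=vision.calibration("wrist"); im=vision.get_image("wrist"); np.save("w1.npy",P(c)); cv2.imwrite("pics/w1.png",im)
import pickle; pickle.dump(c,open("w1.pkl","wb"))
print(proj(c,[546,337,129]))
cv2.imwrite("pics/w1b.png",cv2.resize(im,(800,600),interpolation=cv2.INTER_CUBIC))
E
```

```text
2.55 [541.6 337.3 291.5] [[0.916, 0.401, -0.0], [0.401, -0.916, -0.002], [-0.001, 0.001, -1.0]]
[257.20344013 180.58586231]
```

View pics/w1b.png

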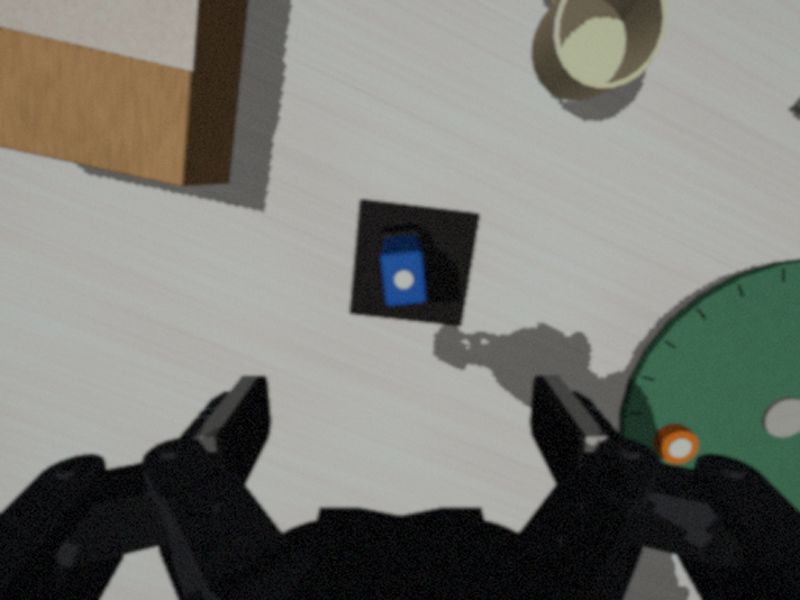

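The wrist view shows the reader's top face, corners about (380,252), (422,248), (427,303), (386,307), with its white dot at (403,279). The pad corners are (361,200), (478,214), (461,325), (351,313), and the reader stands nearly aligned with the tool.

```bash
python3 - <<'E'
from h import *
import pickle
c=pickle.load(open("w1.pkl","rb"));T=vision.calibration("top");S=vision.calibration("side");k=1.5625
im=cv2.imread("pics/w1.png")
print("dot 3 views",tri([(c,np.array((403,279))/k),(T,np.array((184,338.5))/k),(S,np.array((279,206.5))/k)]).round(1), "w+top",tri([(c,np.array((403,279))/k),(T,np.array((184,338.5))/k)]).round(1))
print("dot z129",onz(c,np.array((403,279))/k,129).round(1))
cs=[onz(c,np.array(a)/k,129)[:2] for a in [(386,307),(380,252),(422,248),(427,303)]]
print(np.round(cs,1),[ (round(np.hypot(*(cs[j]-cs[i])),1),round(np.degrees(np.arctan2(*(cs[j]-cs[i])[::-1])),1)) for i,j in [(0,1),(3,2),(1,2),(0,3)]], np.mean(cs,0))
ps=[onz(c,np.array(a)/k,4)[:2] for a in [(351,313),(361,200),(478,214),(461,325)]]
print(np.round(ps,1),[ (round(np.hypot(*(ps[j]-ps[i])),1),round(np.degrees(np.arctan2(*(ps[j]-ps[i])[::-1])),1)) for i,j in [(0,1),(3,2),(1,2),(0,3)]], np.mean(ps,0))
# mask-based rect of top face: bright blue
hsv=cv2.cvtColor(im,cv2.COLOR_BGR2HSV); b=hsv[130:215,225:290]
m=((b[...,0]>100)&(b[...,0]<130)&(b[...,2]>115)).astype(np.uint8)
m=cv2.morphologyEx(m,cv2.MORPH_CLOSE,np.ones((9,9)))
pts=np.array([onz(c,(x+225,y+130),129)[:2] for y,x in zip(*np.nonzero(m))],np.float32)
print(cv2.minAreaRect(pts))
print("tool yaw",np.degrees(tool()[2].as_euler('xyz')))
E
```

```text
dot 3 views [547.7 337.1 125.2] w+top [547.4 337.1 126.4]
dot z129 [548.2 337.2 129. ]
[[526.3 339.8]
 [558.5 357.8]
 [571.6 334.3]
 [539.7 316.1]] [(np.float64(36.9), np.float64(29.2)), (np.float64(36.7), np.float64(29.7)), (np.float64(26.9), np.float64(-60.8)), (np.float64(27.3), np.float64(-60.4))] [549.04438771 337.00042127]
[[471.  356.7]
 [573.  388.2]
 [604.2 286.8]
 [502.7 254.4]] [(np.float64(106.8), np.float64(17.2)), (np.float64(106.6), np.float64(17.7)), (np.float64(106.1), np.float64(-72.9)), (np.float64(107.0), np.float64(-72.8))] [537.74692711 321.54101593]
((548.87744140625, 337.6829528808594), (33.49507522583008, 25.115758895874023), 29.85000228881836)
tool yaw [1.79921143e+02 1.45655167e-02 2.36410975e+01]
```

jog_arm(
  linear=[
    [-0.004,0.025,0],
    [-0.009,0.049,0],
    [-0.009,0.049,0],
    [-0.009,0.049,0],
    [-0.009,0.049,0],
    [-0.009,0.049,0],
    [-0.009,0.049,0],
    [-0.009,0.049,0],
  ],
  dr=[
    [0,0,0],
    [0,0,0],
    [0,0,0],
    [0,0,0],
    [0,0,0],
    [0,0,0],
    [0,0,0],
    [0,0,0],
  ],
  claw=[0,0,0,0,0,0,0,0],
)

```text
time: 3.4
tool_pos: [627.8, -28.6, 292.7]
tool_rot: [0.001, 0.979, 0.205, 0.0]
force: [0.9, -0.2, 0.4]
opening: -0.3
grasp_force: 0.0
```

jog_arm(
  linear=[
    [-0.009,0.049,0],
    [-0.009,0.049,0],
    [-0.004,0.025,0],
    [0,0,0],
    [0,0,0],
    [0,0,0.03],
    [0,0,0.03],
    [0,0,0],
  ],
  dr=[
    [0,0,0],
    [0,0,0],
    [0,0,0],
    [0,0,0.136],
    [0,0,0.136],
    [0,0,0],
    [0,0,0],
    [0,0,0],
  ],
  claw=[0,0,0,0,0,0,0,0],
)

```text
time: 4.2
tool_pos: [653.9, -147.7, 227.1]
tool_rot: [-0.001, 0.997, 0.07, -0.005]
force: [-1.2, -1.0, -0.3]
opening: 0.0
grasp_force: 0.0
```

```bash
python3 - <<'E'
from h import *
import pickle
print(robot.tips_ahead)
t,p,R=tool();print(t,p.round(1),np.degrees(R.as_euler('xyz')).round(2),robot.state()["opening"])
c=vision.calibration("wrist"); im=vision.get_image("wrist"); cv2.imwrite("pics/w2.png",cv2.resize(im,(800,600)))
T=vision.calibration("top");S=vision.calibration("side")
for ce,st in blob(im,(21,120,80),(35,255,255)): print("yel",ce,st,onz(c,ce,88).round(1))
for ce,st in blob(im,(5,120,120),(20,255,255)): print("or",ce,st,onz(c,ce,52).round(1))
print(proj(c,[619,-145,90]))
E
```

```text
25.0
4.2 [ 653.9 -147.7  227.1] [-179.89    0.58    8.08] 0.01659656503323133
yel [248.9578714  213.75831486] [240 199  18  30 451] [ 628.5 -144.6   88. ]
or [ 91.67282322 290.77572559] [ 76 278  31  27 379] [489.3  28.8  52. ]
[248.01275073 223.63896634]
```

View pics/w2.png

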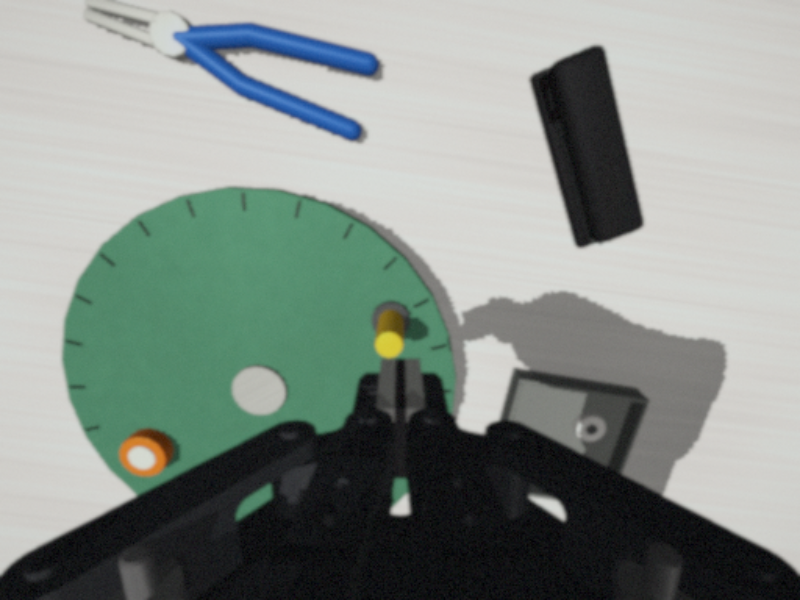

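The wrist view shows the post top at (389,345), the hub boss at (259,391) and the puck's dot at (142,458). The fingers are on the +x side, clear of the post.

```bash
python3 - <<'E'
from h import *
c=vision.calibration("wrist");t,p,R=tool();k=1.5625
po,hu,pu=[onz(c,np.array(a)/k,z)[:2] for a,z in [((389,345),90),((259,391),44),((142,458),54)]]
h0=np.array([551.2,-53.4]);
print(po,hu,pu,np.hypot(*(po-hu)),np.hypot(*(pu-hu)),np.degrees(np.arctan2(*(po-pu)[::-1])))
u=(po-pu)/np.hypot(*(po-pu)); print("hub from line",pu+105*u,po-115*u, np.hypot(*(po-pu)))
d=R.apply([-1,0,0])[:2];n=R.apply([0,1,0])[:2];print("d",d,"n",n)
print("post rel TCP along d,n",(po-p[:2])@d,(po-p[:2])@n,"hub",(hu-p[:2])@d,(hu-p[:2])@n)
E
```

```text
[ 623.24401294 -145.60658606] [553.2325907  -54.09086704] [488.34412676  29.76785497] 115.22467649208929 106.03206123150852 -52.43213252437188
hub from line [552.36270419 -53.45847346] [553.12842813 -54.45394064] 221.25590129603188
d [-0.99004531 -0.14064363] n [ 0.14064159 -0.99006029]
post rel TCP along d,n 31.634399460166936 -6.52902755499719 hub 88.07777686117092 -106.98162395485019
```

jog_arm(
  linear=[
    [0,0,0.02],
    [0,0,0.035],
    [0,0,0.035],
    [0,0,0.03],
    [0,0,0.012],
    [0,0,0],
    [0,0,0],
    [-0.003,0,0],
  ],
  dr=[
    [0,0,0],
    [0,0,0],
    [0,0,0],
    [0,0,0],
    [0,0,0],
    [0,0,0],
    [0,0,0],
    [0,0,0],
  ],
  claw=[0,0,0,0,0,0,0,0],
)

```text
time: 5.05
tool_pos: [656.9, -146.7, 102.8]
tool_rot: [0.0, 0.997, 0.071, 0.003]
force: [0.6, 0.0, 0.5]
opening: 0.0
grasp_force: 0.0
```

jog_arm(
  linear=[
    [-0.004,0,0.005],
    [-0.004,0,0.003],
    [-0.005,0,0],
    [-0.006,0,0],
    [-0.007,0,0],
    [-0.008,0,0],
    [-0.009,0,0],
    [-0.01,0,0],
  ],
  dr=[
    [0,0,0],
    [0,0,0],
    [0,0,0],
    [0,0,0],
    [0,0,0],
    [0,0,0],
    [0,0,0],
    [0,0,0],
  ],
  claw=[0,0,0,0,0,0,0,0],
)

```text
time: 5.85
tool_pos: [601.4, -154.4, 91.8]
tool_rot: [0.0, 0.997, 0.071, -0.0]
force: [0.7, 0.3, 0.2]
opening: 0.1
grasp_force: 0.0
```

jog_arm(
  linear=[
    [-0.011,0,0],
    [-0.012,0,0],
    [-0.0123,0,0],
    [-0.0123,0,0],
    [-0.004,0,0],
    [0,0,-0.03],
    [0,0,-0.045],
    [0,0,-0.045],
  ],
  dr=[
    [0,0,0],
    [0,0,0],
    [0,0,0],
    [0,0,0],
    [0,0,0],
    [0,0,0],
    [0,0,0],
    [0,0,0],
  ],
  claw=[0,0,0,0,0,0,0,0],
)

```text
time: 6.65
tool_pos: [550.5, -161.4, 212.6]
tool_rot: [-0.0, 0.997, 0.071, -0.001]
force: [1.1, -0.2, 1.6]
opening: 0.2
grasp_force: 0.0
```

```bash
cat > ang.py <<'E'
from h import *
import json,os
H=np.array([552.,-53.8])
def meas(log="ang.json"):
    L=json.load(open(log)) if os.path.exists(log) else []
    for n in ("top","side"):
        t=robot.state()["time"]; im=vision.get_image(n); c=vision.calibration(n)
        for nm,lo,hi,z,r,off in (("post",(21,120,80),(35,255,255),80,115,np.pi),("puck",(5,130,120),(18,255,255),52,105,0)):
            for ce,st in blob(im,lo,hi,amin=12 if nm=="post" else 25):
                q=onz(c,ce,z)[:2]-H
                if abs(np.hypot(*q)-r)<14:
                    L.append([t,(np.arctan2(q[1],q[0])+off)%(2*np.pi),n+nm,float(np.hypot(*q))])
    json.dump(L,open(log,"w")); return L
E
python3 - <<'E'
from ang import *
t,p,R=tool();print(t,p.round(1),np.degrees(R.as_euler('xyz')).round(2))
for _ in range(3): L=meas()
for l in L: print(np.round(l[:2],3),l[2:])
E
```

```text
6.65 [ 550.5 -161.4  212.6] [-1.7995e+02  8.0000e-02  8.2000e+00]
[6.65  0.955] ['toppost', 115.28111001961173]
[6.65  0.976] ['toppuck', 105.18251634484686]
[6.7  0.92] ['sidepuck', 100.4201703690895]
[6.75  0.843] ['toppost', 115.00190302024721]
[6.75  0.853] ['toppuck', 104.85976874561517]
[6.8   0.796] ['sidepuck', 100.35413135375325]
[6.85  0.728] ['toppost', 115.22760256968036]
[6.85  0.745] ['toppuck', 104.96779747902036]
[6.9   0.684] ['sidepuck', 99.27411294397838]
```

jog_arm(
  linear=[
    [0.0035,-0.025,0],
    [0.007,-0.0494,0],
    [0.007,-0.0494,0],
    [0.007,-0.0494,0],
    [0.007,-0.0494,0],
    [0.007,-0.0494,0],
    [0.007,-0.0494,0],
    [0.007,-0.0494,0],
  ],
  dr=[
    [0,0,0],
    [0,0,0],
    [0,0,0],
    [0,0,0],
    [0,0,0],
    [0,0,0],
    [0,0,0],
    [0,0,0],
  ],
  claw=[1,1,1,1,1,1,1,1],
)

```text
time: 7.75
tool_pos: [549.2, 214.1, 209.7]
tool_rot: [0.001, 0.997, 0.071, -0.002]
force: [0.7, -0.3, -0.6]
opening: 85.4
grasp_force: 0.0
```

jog_arm(
  linear=[
    [0.007,-0.0494,0],
    [0.007,-0.0494,0],
    [0.0035,-0.025,0],
    [0,0,0.01],
    [0,0,0.01],
    [0,0,0.01],
    [0,0,0],
    [0,0,0],
  ],
  dr=[
    [0,0,0],
    [0,0,0],
    [0,0,0],
    [0,0,-0.124],
    [0,0,-0.124],
    [0,0,-0.124],
    [0,0,0],
    [0,0,0],
  ],
  claw=[1,1,1,1,1,1,1,1],
)

```text
time: 8.55
tool_pos: [549.5, 337.3, 180.2]
tool_rot: [0.0, 0.967, 0.253, -0.002]
force: [-0.6, -0.0, -0.3]
opening: 85.5
grasp_force: 0.0
```

```bash
python3 - <<'E'
from ang import *
t,p,R=tool();print(t,p.round(1),np.degrees(R.as_euler('xyz')).round(2),robot.state()["opening"])
print("to go",R.inv().apply(np.array([548.5,337.2,105])-p).round(1))
for l in meas()[9:]: print(np.round(l[:2],3),l[2:])
E
```

```text
8.55 [549.5 337.3 180.2] [-180.      0.18   29.36] 85.4512406443098
to go [-0.7 -0.4 75.2]
[8.55  5.207] ['toppost', 115.74376692532512]
[8.55  5.204] ['toppuck', 104.13902339307106]
[8.6   5.328] ['sidepost', 102.04863877207637]
[8.6   5.116] ['sidepuck', 105.44488169154776]
```

jog_arm(
  linear=[
    [-0.0007,0,0.02],
    [0,0,0.03],
    [0,0,0.02],
    [0,0,0.005],
    [0,0,0],
    [0,0,0],
    [0,0,0],
    [0,0,0],
  ],
  dr=[
    [0,0,0],
    [0,0,0],
    [0,0,0],
    [0,0,0],
    [0,0,0],
    [0,0,0],
    [0,0,0],
    [0,0,0],
  ],
  claw=[1,1,1,1,0.3,0.1,0,0],
)

```text
time: 9.45
tool_pos: [550.1, 338.1, 108.2]
tool_rot: [-0.0, 0.967, 0.254, 0.001]
force: [-2.1, 2.2, 0.7]
opening: 28.2
grasp_force: 0.5
```

```bash
python3 - <<'E'
from ang import *
t,p,R=tool();s=robot.state();print(t,p.round(1),np.degrees(R.as_euler('xyz')).round(2),s["opening"],s["grasp_force"],s["force"])
L=[l for l in meas() if l[2][:3]=="top"]
from scipy.optimize import least_squares
T=np.array([l[0] for l in L]);A=np.array([l[1] for l in L]);t0=6.65
def th(x,t): # th0,w0,tau ; dry ratio .4167
    w=x[1];u=t-t0; return x[0]-((w+.4167)*x[2]*(1-np.exp(-u/x[2]))-.4167*u)
f=lambda x:np.r_[(np.angle(np.exp(1j*(A-th(x,T)))))/.01,(x[2]-23)/6]
r=least_squares(f,[.96,1.13,23]);print(r.x,f(r.x).round(1))
for tt in np.arange(t,t+5,.8): print(round(tt,2),np.degrees(th(r.x,tt))%360)
print(L[-2:])
E
```

```text
9.45 [550.1 338.1 108.2] [-1.7998e+02 -1.4000e-01  2.9480e+01] 28.200506952451644 0.457657151746389 [-2.09653499  2.2415675   0.69024757]
[ 0.96340205  1.14049261 21.66477043] [-0.9  1.3 -0.7  0.3 -0.9  0.8  0.1 -0.1  1.2 -1.2 -0.2]
9.45 247.70161762944974
10.25 205.22282007844385
11.05 164.97643367030443
11.85 126.8815271444096
12.65 90.86010322878354
13.45 56.83699227465303
14.25 24.739749747055214
[[9.45, np.float64(4.335569621938501), 'toppost', 115.14801000257597], [9.45, np.float64(4.311450991263706), 'toppuck', 104.5160687074593]]
```

jog_arm(
  linear=[
    [0,0,0],
    [0,0,-0.004],
    [0,0,-0.01],
    [0,0,-0.018],
    [0,0.004,-0.02],
    [-0.005,0.01,-0.018],
    [-0.01,0.018,-0.006],
    [-0.015,0.025,0],
  ],
  dr=[
    [0,0,0],
    [0,0,0],
    [0,0,0],
    [0,0,0],
    [0,0,0],
    [0,0,0],
    [0,0,0],
    [0,0,0],
  ],
  claw=[0,0,0,0,0,0,0,0],
)

```text
time: 10.35
tool_pos: [551.5, 274.1, 184.8]
tool_rot: [-0.001, 0.967, 0.256, 0.001]
force: [0.6, -0.6, -1.6]
opening: 27.1
grasp_force: 59.2
```

```bash
cat > plan.py <<'E'
from ang import *
import sys
from scipy.optimize import least_squares
t0=6.65
def th(x,t):
    u=t-t0; return x[0]-((x[1]+.4167)*x[2]*(1-np.exp(-u/x[2]))-.4167*u)
def fit(L):
    L=[l for l in L if l[2][:3]=="top" and l[3]<119]
    T=np.array([l[0] for l in L]);A=np.array([l[1] for l in L])
    f=lambda x:np.r_[np.angle(np.exp(1j*(A-th(x,T))))/.012,(x[2]-23)/6]
    x=least_squares(f,[.963,1.14,21.7],loss="soft_l1").x; return x,f(x)
def run(n,take,vmax=40,amax=9,off=(0,0),tz=183):
    t,p,R=tool(); L=json.load(open("ang.json"))
    if take: L=meas()
    x,res=fit(L); tn,p2,_=tool(); s=robot.state()
    print("t",tn,"tcp",p2.round(1),"grip",round(s["opening"],1),round(s["grasp_force"],1),"fit",x.round(3),"res",res[-6:].round(1),"eul",np.degrees(R.as_euler('xyz')).round(2))
    g=lambda tt:H+105*np.r_[np.cos(th(x,tt)),np.sin(th(x,tt))]+R.apply([off[0],off[1],0])[:2]
    print("err now (world)",(p2[:2]-g(tn)).round(1),"w",round((th(x,tn)-th(x,tn+.1))*10,3))
    q=p2.copy();M=R.inv()
    for i in range(n*8):
        e=np.r_[g(tn+.1*(i+1)),tz]-q; e[2]=np.clip(e[2],-3,3); m=np.hypot(*e[:2])
        rem=np.hypot(*(g(tn+.1*(i+1))-q[:2])); 
        if m>vmax: e[:2]*=vmax/m
        q=q+e; print(np.round(M.apply(e)/1000,4).tolist(),end=",\n" if i%8==7 else ",")
    print("plan end",q.round(1))
    return x
E
python3 - <<'E'
from plan import *
x=run(0,True)
for tt in (10.4,11.2,12,12.8): print(tt,(H+105*np.r_[np.cos(th(x,tt)),np.sin(th(x,tt))]).round(1))
t,p,R=tool(); print(R.inv().apply([496-p[0],35-p[1],183-p[2]]).round(1))
E
```

```text
t 10.45 tcp [553.4 265.7 183. ] grip 27.3 59.4 fit [ 0.963  1.144 20.51 ] res [-0.1  0.7 -1.3  0.9 -0.6 -0.4] eul [-179.94   -0.19   29.64]
err now (world) [102.5 347.8] w 0.877
plan end [553.4 265.7 183. ]
10.4 [452.2 -86.5]
11.2 [454.1 -15.8]
12 [496.8  35.5]
12.8 [558.  51.]
[-162.2  173.8    1.6]
```

jog_arm(
  linear=[
    [-0.02,0.018,0],
    [-0.03,0.028,0],
    [-0.032,0.03,0],
    [-0.032,0.03,0],
    [-0.031,0.028,0],
    [-0.028,0.025,0],
    [-0.018,0.016,0],
    [-0.009,0.008,0],
  ],
  dr=[
    [0,0,0],
    [0,0,0],
    [0,0,0],
    [0,0,0],
    [0,0,0],
    [0,0,0],
    [0,0,0],
    [0,0,0],
  ],
  claw=[0,0,0,0,0,0,0,0],
)

```text
time: 11.25
tool_pos: [466.3, 12.0, 182.9]
tool_rot: [0.001, 0.968, 0.252, -0.001]
force: [0.7, 0.7, -1.5]
opening: 27.4
grasp_force: 59.7
```

```bash
python3 - <<'E'
from plan import *
run(2,True,vmax=13)
E
```

```text
t 11.35 tcp [467.1  13.5 182.9] grip 27.4 59.7 fit [ 0.964  1.147 20.082] res [ 0.7 -1.3  0.7 -0.8  0.1 -0.5] eul [1.7992e+02 1.2000e-01 2.9230e+01]
err now (world) [ 7.8 18.1] w 0.817
[-0.0083, 0.0076, -0.0001],[0.0077, -0.0037, -0.0],[0.0079, -0.0031, -0.0],[0.008, -0.0024, -0.0],[0.0081, -0.0017, -0.0],[0.0082, -0.0011, -0.0],[0.0082, -0.0004, -0.0],[0.0081, 0.0002, -0.0],
[0.008, 0.0008, -0.0],[0.0079, 0.0014, -0.0],[0.0077, 0.002, -0.0],[0.0075, 0.0026, -0.0],[0.0072, 0.0031, -0.0],[0.0069, 0.0036, -0.0],[0.0066, 0.0041, -0.0],[0.0062, 0.0045, -0.0],
plan end [568.  50. 183.]
```

jog_arm(
  linear=[
    [0,0.001,0],
    [0.002,0,0],
    [0.006,-0.001,0],
    [0.008,-0.0024,0],
    [0.0083,-0.0017,0],
    [0.0083,-0.001,0],
    [0.0083,-0.0004,0],
    [0.0082,0.0002,0],
  ],
  dr=[
    [0,0,0],
    [0,0,0],
    [0,0,0],
    [0,0,0],
    [0,0,0],
    [0,0,0],
    [0,0,0],
    [0,0,0],
  ],
  claw=[0,0,0,0,0,0,0,0],
)

```text
time: 12.15
tool_pos: [508.3, 44.8, 182.7]
tool_rot: [-0.0, 0.967, 0.255, 0.0]
force: [0.1, 0.7, -1.3]
opening: 27.4
grasp_force: 59.7
```

```bash
python3 - <<'E'
from plan import *
run(2,False)
s=vision.get_image("side"); cv2.imwrite("pics/s2.png",cv2.resize(s[130:320,100:360],(780,570),interpolation=cv2.INTER_CUBIC))
run(2,False)
E
```

```text
t 12.15 tcp [508.3  44.8 182.7] grip 27.4 59.7 fit [ 0.964  1.147 20.082] res [ 0.7 -1.3  0.7 -0.8  0.1 -0.5] eul [-179.99   -0.     29.52]
err now (world) [1.6 3.9] w 0.769
[0.0047, 0.0035, -0.0003],[0.0079, 0.0015, 0.0],[0.0077, 0.002, 0.0],[0.0074, 0.0026, 0.0],[0.0072, 0.0031, -0.0],[0.0069, 0.0036, -0.0],[0.0065, 0.0041, -0.0],[0.0062, 0.0045, -0.0],
[0.0058, 0.0049, -0.0],[0.0054, 0.0053, -0.0],[0.0049, 0.0056, -0.0],[0.0045, 0.0059, -0.0],[0.004, 0.0061, -0.0],[0.0036, 0.0064, -0.0],[0.0031, 0.0065, -0.0],[0.0026, 0.0067, -0.0],
plan end [620.9  25.4 183. ]
t 12.2 tcp [509.6  45.6 182.8] grip 27.4 59.7 fit [ 0.964  1.147 20.082] res [ 0.7 -1.3  0.7 -0.8  0.1 -0.5] eul [-1.7998e+02 -1.4000e-01  2.9540e+01]
err now (world) [-0.8  3. ] w 0.766
[0.0072, 0.0041, -0.0002],[0.0078, 0.0018, 0.0],[0.0076, 0.0023, 0.0],[0.0073, 0.0029, 0.0],[0.007, 0.0034, 0.0],[0.0067, 0.0039, 0.0],[0.0064, 0.0043, 0.0],[0.006, 0.0047, 0.0],
[0.0056, 0.0051, 0.0],[0.0052, 0.0054, 0.0],[0.0047, 0.0058, 0.0],[0.0043, 0.006, 0.0],[0.0038, 0.0063, 0.0],[0.0033, 0.0065, 0.0],[0.0029, 0.0066, 0.0],[0.0024, 0.0067, 0.0],
plan end [623.5  23.1 183. ]
```

View pics/s2.png

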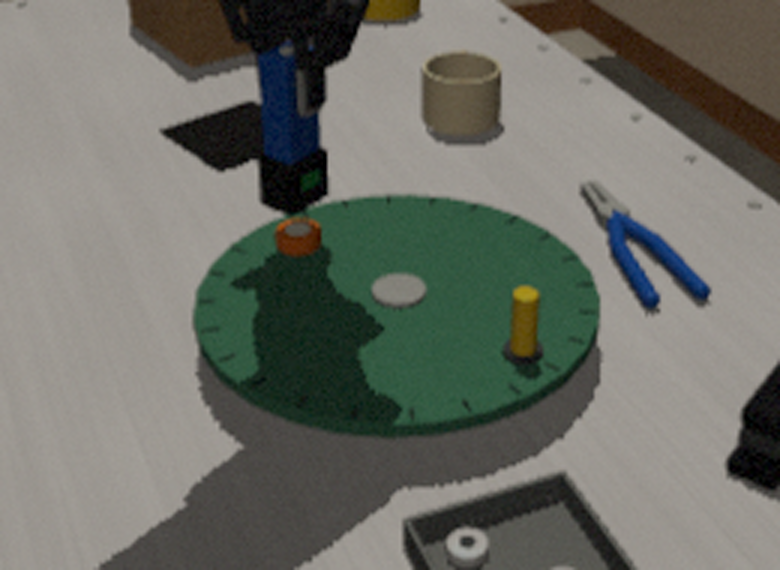

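The reader is upright just above the puck (puck at crop (299,237), underside at about (293,203)). Tracking starts here.

jog_arm(
  linear=[
    [0.0075,0.0041,0],
    [0.0078,0.0018,0],
    [0.0076,0.0023,0],
    [0.0073,0.0029,0],
    [0.007,0.0034,0],
    [0.0067,0.0039,0],
    [0.0064,0.0043,0],
    [0.006,0.0047,0],
  ],
  dr=[
    [0,0,0],
    [0,0,0],
    [0,0,0],
    [0,0,0],
    [0,0,0],
    [0,0,0],
    [0,0,0],
    [0,0,0],
  ],
  claw=[0,0,0,0,0,0,0,0],
)

```text
time: 13.0
tool_pos: [570.8, 48.0, 182.7]
tool_rot: [0.0, 0.967, 0.255, -0.0]
force: [0.6, 0.9, -2.6]
opening: 27.4
grasp_force: 59.7
```

jog_arm(
  linear=[
    [0.0056,0.0051,0],
    [0.0052,0.0054,0],
    [0.0047,0.0058,0],
    [0.0043,0.006,0],
    [0.0038,0.0063,0],
    [0.0033,0.0065,0],
    [0.0029,0.0066,0],
    [0.0024,0.0067,0],
  ],
  dr=[
    [0,0,0],
    [0,0,0],
    [0,0,0],
    [0,0,0],
    [0,0,0],
    [0,0,0],
    [0,0,0],
    [0,0,0],
  ],
  claw=[0,0,0,0,0,0,0,0],
)

```text
time: 13.8
tool_pos: [622.4, 21.4, 182.7]
tool_rot: [0.0, 0.967, 0.255, -0.0]
force: [-0.3, -0.0, -1.9]
opening: 27.0
grasp_force: 59.7
```

```bash
python3 - <<'E'
from plan import *
n=len(json.load(open("ang.json")))
run(0,False); run(2,True)
for l in json.load(open("ang.json"))[n:]: print(l)
E
```

```text
t 13.8 tcp [622.4  21.4 182.7] grip 27.0 59.7 fit [ 0.964  1.147 20.082] res [ 0.7 -1.3  0.7 -0.8  0.1 -0.5] eul [-1.800e+02  1.000e-02  2.949e+01]
err now (world) [-1.1 -1.7] w 0.676
plan end [622.4  21.4 182.7]
t 13.9 tcp [622.8  20.2 182.6] grip 27.5 59.7 fit [ 0.964  1.147 20.082] res [ 0.7 -1.3  0.7 -0.8  0.1 -0.5] eul [-1.800e+02  1.000e-02  2.949e+01]
err now (world) [-5.7  2.2] w 0.67
[0.0054, 0.0116, -0.0004],[0.001, 0.0069, -0.0],[0.0005, 0.0069, -0.0],[0.0, 0.0069, -0.0],[-0.0004, 0.0068, 0.0],[-0.0008, 0.0067, 0.0],[-0.0012, 0.0066, 0.0],[-0.0016, 0.0064, 0.0],
[-0.002, 0.0063, 0.0],[-0.0024, 0.0061, 0.0],[-0.0028, 0.0059, 0.0],[-0.0031, 0.0056, 0.0],[-0.0034, 0.0054, 0.0],[-0.0037, 0.0051, 0.0],[-0.0039, 0.0049, 0.0],[-0.0042, 0.0046, 0.0],
plan end [653.6 -80.3 183. ]
```

jog_arm(
  linear=[
    [0.0054,0.0116,0],
    [0.001,0.0069,0],
    [0.0005,0.0069,0],
    [0,0.0069,0],
    [-0.0004,0.0068,0],
    [-0.0008,0.0067,0],
    [-0.0012,0.0066,0],
    [-0.0016,0.0064,0],
  ],
  dr=[
    [0,0,0],
    [0,0,0],
    [0,0,0],
    [0,0,0],
    [0,0,0],
    [0,0,0],
    [0,0,0],
    [0,0,0],
  ],
  claw=[0,0,0,0,0,0,0,0],
)

```text
time: 14.7
tool_pos: [653.6, -28.5, 182.8]
tool_rot: [0.0, 0.967, 0.255, -0.0]
force: [-0.4, 0.5, -2.0]
opening: 27.4
grasp_force: 59.6
```

```bash
python3 - <<'E'
from plan import *
t=robot.state()["time"]
s=vision.get_image("side"); cv2.imwrite("pics/s3.png",s);cv2.imwrite("pics/s3b.png",cv2.resize(s[130:320,100:360],(780,570),interpolation=cv2.INTER_CUBIC))
x=run(2,False)
a=th(x,t);c=vision.calibration("side")
print("pred puck",proj(c,np.r_[H+105*np.r_[np.cos(a),np.sin(a)],54]),"post",proj(c,np.r_[H-115*np.r_[np.cos(a),np.sin(a)],90]))
for nm,lo,hi in (("y",(19,80,40),(38,255,255)),("o",(3,100,60),(19,255,255))):
    print(nm,[(ce.round(1),st.tolist()) for ce,st in blob(s,lo,hi,(100,130,360,320),8)])
E
```

```text
t 14.75 tcp [653.9 -30.5 182.7] grip 27.4 59.6 fit [ 0.964  1.147 20.082] res [ 0.7 -1.3  0.7 -0.8  0.1 -0.5] eul [1.7991e+02 3.0000e-02 2.9370e+01]
err now (world) [-1.   2.3] w 0.625
[-0.0025, 0.0087, -0.0003],[-0.0026, 0.006, 0.0],[-0.0029, 0.0058, 0.0],[-0.0032, 0.0055, 0.0],[-0.0035, 0.0053, 0.0],[-0.0038, 0.005, 0.0],[-0.0041, 0.0047, 0.0],[-0.0043, 0.0045, 0.0],
[-0.0045, 0.0042, 0.0],[-0.0047, 0.0039, 0.0],[-0.0049, 0.0035, 0.0],[-0.005, 0.0032, 0.0],[-0.0052, 0.0029, 0.0],[-0.0053, 0.0026, 0.0],[-0.0054, 0.0023, 0.0],[-0.0054, 0.002, 0.0],
plan end [ 629.6 -124.5  183. ]
pred puck [269.337604   206.10728071] post [187.14191919 225.00720047]
y [(array([227.6, 132.7]), [216, 130, 24, 7, 147]), (array([245.7, 151.8]), [244, 150, 5, 5, 11]), (array([253.2, 163.4]), [250, 160, 8, 8, 20]), (array([186.5, 235.3]), [182, 224, 10, 24, 204])]
o [(array([176.8, 138. ]), [144, 130, 70, 22, 918]), (array([268.3, 209.9]), [261, 203, 15, 13, 126])]
```

View pics/s3b.png

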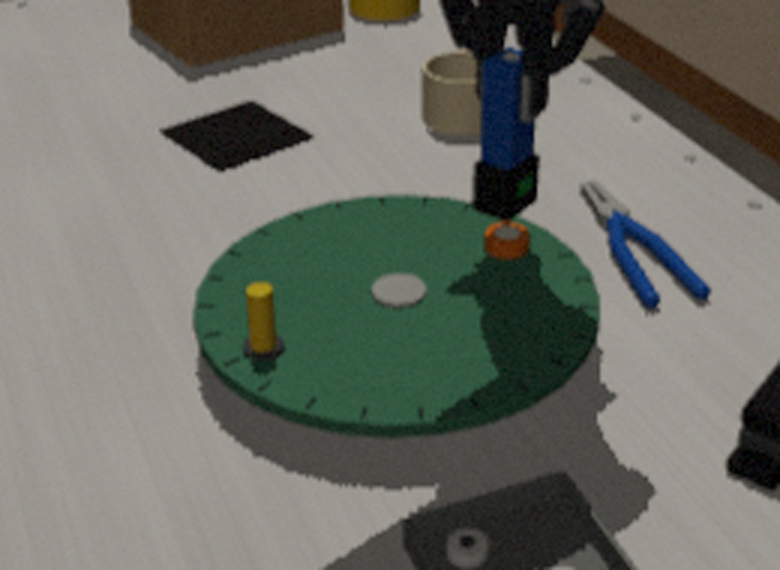

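Predicted puck pixel (269,206) matches the observed puck (top centre about (269,207)), and the reader sits centred above it. Tracking continues.

jog_arm(
  linear=[
    [-0.0025,0.0087,0],
    [-0.0026,0.006,0],
    [-0.0029,0.0058,0],
    [-0.0032,0.0055,0],
    [-0.0035,0.0053,0],
    [-0.0038,0.005,0],
    [-0.0041,0.0047,0],
    [-0.0043,0.0045,0],
  ],
  dr=[
    [0,0,0],
    [0,0,0],
    [0,0,0],
    [0,0,0],
    [0,0,0],
    [0,0,0],
    [0,0,0],
    [0,0,0],
  ],
  claw=[0,0,0,0,0,0,0,0],
)

```text
time: 15.55
tool_pos: [652.3, -81.3, 182.8]
tool_rot: [0.0, 0.967, 0.255, -0.0]
force: [0.3, -0.5, -1.2]
opening: 27.6
grasp_force: 59.6
```

jog_arm(
  linear=[
    [-0.0045,0.0042,0],
    [-0.0047,0.0039,0],
    [-0.0049,0.0035,0],
    [-0.005,0.0032,0],
    [-0.0052,0.0029,0],
    [-0.0053,0.0026,0],
    [-0.0054,0.0023,0],
    [-0.0054,0.002,0],
  ],
  dr=[
    [0,0,0],
    [0,0,0],
    [0,0,0],
    [0,0,0],
    [0,0,0],
    [0,0,0],
    [0,0,0],
    [0,0,0],
  ],
  claw=[0,0,0,0,0,0,0,0],
)

```text
time: 16.35
tool_pos: [629.1, -122.4, 182.8]
tool_rot: [0.0, 0.967, 0.255, 0.0]
force: [0.8, 0.4, -2.2]
opening: 27.6
grasp_force: 59.6
```

```bash
cat > chk.py <<'E'
from plan import *
def chk(name,n):
    t=robot.state()["time"]; s=vision.get_image("side"); cv2.imwrite(f"pics/{name}.png",s)
    cv2.imwrite(f"pics/{name}b.png",cv2.resize(s[130:320,100:360],(780,570),interpolation=cv2.INTER_CUBIC))
    x=run(n,False); c=vision.calibration("side"); best=None
    # angle shift from side puck/post blob centres (body centres at z 47 / post 66)
    for nm,lo,hi,r,z in (("y",(19,80,40),(38,255,255),-115,66),("o",(3,100,60),(19,255,255),105,48)):
        for ce,st in blob(s,lo,hi,(100,150,360,320),40):
            q=onz(c,ce,z)[:2]-H
            if abs(np.hypot(*q)-abs(r))<15:
                q=q*np.sign(r); print(nm,ce.round(1),st[4],"dtheta meas-pred",round(float(np.angle(np.exp(1j*(np.arctan2(q[1],q[0])-th(x,t))))),3),"r",np.hypot(*q).round(1))
E
python3 -c "
from chk import *
chk('s4',2)"
```

```text
t 16.4 tcp [ 628.4 -123.9  182.8] grip 27.5 59.6 fit [ 0.964  1.147 20.082] res [ 0.7 -1.3  0.7 -0.8  0.1 -0.5] eul [1.7996e+02 9.0000e-02 2.9420e+01]
err now (world) [0.7 2.7] w 0.543
[-0.0075, 0.0035, -0.0002],[-0.0055, 0.0012, 0.0],[-0.0055, 0.0009, 0.0],[-0.0055, 0.0006, 0.0],[-0.0055, 0.0003, 0.0],[-0.0055, -0.0, 0.0],[-0.0054, -0.0003, 0.0],[-0.0053, -0.0006, 0.0],
[-0.0052, -0.0008, 0.0],[-0.0051, -0.0011, 0.0],[-0.005, -0.0013, 0.0],[-0.0049, -0.0015, 0.0],[-0.0048, -0.0018, 0.0],[-0.0047, -0.002, 0.0],[-0.0045, -0.0022, 0.0],[-0.0044, -0.0024, 0.0],
plan end [ 551.2 -158.8  183. ]
y [184.6 208.5] 166 dtheta meas-pred 0.028 r 115.2
o [278.1 234. ] 155 dtheta meas-pred -0.091 r 104.9
```

```bash
python3 - <<'E'
from plan import *
x,_=fit(json.load(open("ang.json")));c=vision.calibration("side")
for f,t in (("s3",14.7),("s4",16.35)):
    s=cv2.imread(f"pics/{f}.png");a=th(x,t)
    for nm,lo,hi,r,z in (("y",(19,80,40),(38,255,255),-115,66),("o",(3,100,60),(19,255,255),105,48)):
        for ce,st in blob(s,lo,hi,(100,150,360,320),40):
            if nm=="y" or ce[1]>200: print(f,nm,ce.round(1),st.tolist(),"pred body centre",proj(c,np.r_[H+r*np.r_[np.cos(a),np.sin(a)],z]).round(1))
E
```

```text
s3 y [186.5 235.3] [182, 224, 10, 24, 204] pred body centre [187.8 234.8]
s3 o [268.3 209.9] [261, 203, 15, 13, 126] pred body centre [269.2 208.3]
s4 y [184.6 208.5] [181, 198, 9, 22, 166] pred body centre [185.2 207.8]
s4 o [278.1 234. ] [270, 226, 17, 15, 155] pred body centre [279.4 231.6]
```

View pics/s4b.png

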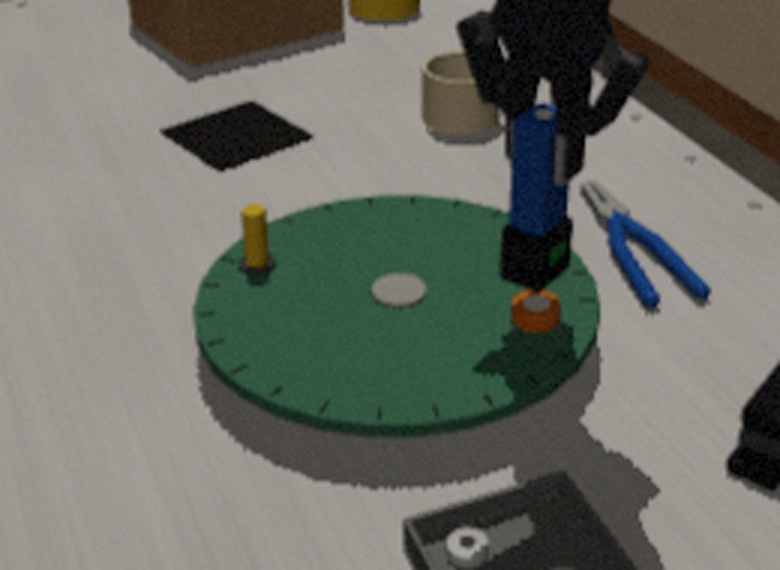

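Side view: puck at crop (536,311), reader directly above and upright, post at (255,210). Tracking is on target.

jog_arm(
  linear=[
    [-0.0077,0.0035,0],
    [-0.0056,0.0012,0],
    [-0.0055,0.0009,0],
    [-0.0055,0.0006,0],
    [-0.0055,0.0003,0],
    [-0.0055,0,0],
    [-0.0054,-0.0003,0],
    [-0.0053,-0.0006,0],
  ],
  dr=[
    [0,0,0],
    [0,0,0],
    [0,0,0],
    [0,0,0],
    [0,0,0],
    [0,0,0],
    [0,0,0],
    [0,0,0],
  ],
  claw=[0,0,0,0,0,0,0,0],
)

```text
time: 17.2
tool_pos: [591.7, -149.8, 182.8]
tool_rot: [0.0, 0.967, 0.255, -0.0]
force: [0.5, 0.1, -2.3]
opening: 27.3
grasp_force: 59.6
```

jog_arm(
  linear=[
    [-0.0052,-0.0008,0],
    [-0.0051,-0.0011,0],
    [-0.005,-0.0013,0],
    [-0.0049,-0.0015,0],
    [-0.0048,-0.0018,0],
    [-0.0047,-0.002,0],
    [-0.0045,-0.0022,0],
    [-0.0044,-0.0024,0],
  ],
  dr=[
    [0,0,0],
    [0,0,0],
    [0,0,0],
    [0,0,0],
    [0,0,0],
    [0,0,0],
    [0,0,0],
    [0,0,0],
  ],
  claw=[0,0,0,0,0,0,0,0],
)

```text
time: 18.0
tool_pos: [551.7, -157.2, 182.8]
tool_rot: [0.0, 0.967, 0.255, -0.0]
force: [-0.2, -0.1, -1.4]
opening: 27.7
grasp_force: 59.6
```

```bash
python3 - <<'E'
from plan import *
x,_=fit(json.load(open("ang.json")))
t=robot.state()["time"];a=th(x,t);d={}
for v in ("side","top"):
    s=vision.get_image(v); cv2.imwrite(f"pics/{v}5.png",s);c=vision.calibration(v);aa=th(x,t+(.05 if v=="top" else 0))
    for nm,lo,hi,r,z in (("y",(19,80,40),(38,255,255),-115,66 if v=="side" else 85),("o",(3,100,60),(19,255,255),105,48)):
        pr=proj(c,np.r_[H+r*np.r_[np.cos(aa),np.sin(aa)],z])
        print(v,nm,"pred",pr.round(1),[(ce.round(1),int(st[4])) for ce,st in blob(s,lo,hi,None,15) if np.hypot(*(ce-pr))<20])
run(3,False)
E
```

```text
side y pred [215.  192.9] [(array([215.1, 193.6]), 138)]
side o pred [253.4 249.6] [(array([250.9, 252.1]), 176)]
top y pred [232.9 220.2] [(array([233.2, 220.6]), 65)]
top o pred [317.4 228.3] [(array([314.6, 233.7]), 15)]
t 18.1 tcp [ 551.3 -157.3  182.8] grip 27.4 59.6 fit [ 0.964  1.147 20.082] res [ 0.7 -1.3  0.7 -0.8  0.1 -0.5] eul [-1.800e+02  4.000e-02  2.949e+01]
err now (world) [5.1 1.3] w 0.465
[-0.0091, -0.0041, -0.0002],[-0.0039, -0.0029, 0.0],[-0.0037, -0.003, 0.0],[-0.0035, -0.0032, 0.0],[-0.0034, -0.0033, 0.0],[-0.0032, -0.0034, 0.0],[-0.003, -0.0035, 0.0],[-0.0028, -0.0036, 0.0],
[-0.0026, -0.0037, 0.0],[-0.0024, -0.0038, 0.0],[-0.0023, -0.0038, 0.0],[-0.0021, -0.0039, 0.0],[-0.0019, -0.0039, 0.0],[-0.0017, -0.0039, 0.0],[-0.0015, -0.004, 0.0],[-0.0014, -0.004, 0.0],
[-0.0012, -0.004, 0.0],[-0.001, -0.004, 0.0],[-0.0009, -0.004, 0.0],[-0.0007, -0.004, 0.0],[-0.0005, -0.004, 0.0],[-0.0004, -0.0039, 0.0],[-0.0002, -0.0039, 0.0],[-0.0001, -0.0039, 0.0],
plan end [ 460.7 -105.6  183. ]
```

jog_arm(
  linear=[
    [-0.0088,-0.004,0],
    [-0.0042,-0.003,0],
    [-0.0037,-0.003,0],
    [-0.0035,-0.0032,0],
    [-0.0034,-0.0033,0],
    [-0.0032,-0.0034,0],
    [-0.003,-0.0035,0],
    [-0.0028,-0.0036,0],
  ],
  dr=[
    [0,0,0],
    [0,0,0],
    [0,0,0],
    [0,0,0],
    [0,0,0],
    [0,0,0],
    [0,0,0],
    [0,0,0],
  ],
  claw=[0,0,0,0,0,0,0,0],
)

```text
time: 18.9
tool_pos: [510.1, -149.6, 182.8]
tool_rot: [0.0, 0.967, 0.255, 0.0]
force: [0.6, -0.1, -1.8]
opening: 27.6
grasp_force: 59.6
```

jog_arm(
  linear=[
    [-0.0026,-0.0037,0],
    [-0.0024,-0.0038,0],
    [-0.0023,-0.0038,0],
    [-0.0021,-0.0039,0],
    [-0.0019,-0.0039,0],
    [-0.0017,-0.0039,0],
    [-0.0015,-0.004,0],
    [-0.0014,-0.004,0],
  ],
  dr=[
    [0,0,0],
    [0,0,0],
    [0,0,0],
    [0,0,0],
    [0,0,0],
    [0,0,0],
    [0,0,0],
    [0,0,0],
  ],
  claw=[0,0,0,0,0,0,0,0],
)

```text
time: 19.7
tool_pos: [481.0, -130.4, 182.8]
tool_rot: [0.0, 0.967, 0.255, 0.0]
force: [0.4, 0.6, -0.8]
opening: 27.3
grasp_force: 59.6
```

```bash
cat > c2.py <<'E'
from plan import *
def c2(n):
    x,_=fit(json.load(open("ang.json")))
    t=robot.state()["time"];a=th(x,t)
    v="top"; s=vision.get_image(v);c=vision.calibration(v)
    for nm,lo,hi,r,z in (("y",(19,80,40),(38,255,255),-115,85),("o",(3,100,60),(19,255,255),105,52)):
        pr=proj(c,np.r_[H+r*np.r_[np.cos(a),np.sin(a)],z])
        print(nm,"pred",pr.round(1),[(ce.round(1),int(st[4])) for ce,st in blob(s,lo,hi,None,15) if np.hypot(*(ce-pr))<20])
    run(n,False)
E
python3 -c "
from c2 import *
c2(3)"
```

```text
y pred [246.3 192. ] [(array([247.3, 192.9]), 69)]
o pred [306.6 254. ] []
t 19.75 tcp [ 480.5 -129.6  182.8] grip 27.2 59.6 fit [ 0.964  1.147 20.082] res [ 0.7 -1.3  0.7 -0.8  0.1 -0.5] eul [-1.7996e+02  3.0000e-02  2.9550e+01]
err now (world) [ 1.4 -0.3] w 0.396
[-0.0022, -0.005, -0.0002],[-0.0009, -0.004, 0.0],[-0.0008, -0.004, 0.0],[-0.0006, -0.004, 0.0],[-0.0004, -0.004, 0.0],[-0.0003, -0.0039, 0.0],[-0.0001, -0.0039, 0.0],[-0.0, -0.0039, 0.0],
[0.0001, -0.0038, 0.0],[0.0003, -0.0038, 0.0],[0.0004, -0.0037, 0.0],[0.0005, -0.0037, 0.0],[0.0006, -0.0036, 0.0],[0.0008, -0.0035, 0.0],[0.0009, -0.0035, 0.0],[0.001, -0.0034, 0.0],
[0.0011, -0.0033, 0.0],[0.0012, -0.0033, 0.0],[0.0013, -0.0032, 0.0],[0.0014, -0.0031, 0.0],[0.0014, -0.003, 0.0],[0.0015, -0.0029, 0.0],[0.0016, -0.0029, 0.0],[0.0017, -0.0028, 0.0],
plan end [447.1 -49.7 183. ]
```

jog_arm(
  linear=[
    [-0.0025,-0.006,0],
    [-0.0009,-0.0042,0],
    [-0.0008,-0.0041,0],
    [-0.0006,-0.0041,0],
    [-0.0004,-0.004,0],
    [-0.0003,-0.004,0],
    [-0.0001,-0.004,0],
    [0,-0.0039,0],
  ],
  dr=[
    [0,0,0],
    [0,0,0],
    [0,0,0],
    [0,0,0],
    [0,0,0],
    [0,0,0],
    [0,0,0],
    [0,0,0],
  ],
  claw=[0,0,0,0,0,0,0,0],
)

```text
time: 20.55
tool_pos: [459.4, -103.2, 182.8]
tool_rot: [-0.0, 0.967, 0.255, 0.0]
force: [-0.5, -0.3, -2.0]
opening: 27.1
grasp_force: 59.6
```

jog_arm(
  linear=[
    [0.0001,-0.0038,0],
    [0.0003,-0.0038,0],
    [0.0004,-0.0037,0],
    [0.0005,-0.0037,0],
    [0.0006,-0.0036,0],
    [0.0008,-0.0036,0],
    [0.0009,-0.0035,0],
    [0.001,-0.0035,0],
  ],
  dr=[
    [0,0,0],
    [0,0,0],
    [0,0,0],
    [0,0,0],
    [0,0,0],
    [0,0,0],
    [0,0,0],
    [0,0,0],
  ],
  claw=[0,0,0,0,0,0,0,0],
)

```text
time: 21.35
tool_pos: [449.1, -75.5, 182.8]
tool_rot: [0.0, 0.967, 0.255, 0.0]
force: [0.2, -0.1, -2.2]
opening: 27.5
grasp_force: 59.6
```

```bash
python3 -c "
from c2 import *
c2(2)"
```

```text
y pred [269.9 180.1] [(array([271. , 181.8]), 72)]
o pred [285.2 265.5] []
t 21.4 tcp [449.  -74.7 182.8] grip 27.4 59.6 fit [ 0.964  1.147 20.082] res [ 0.7 -1.3  0.7 -0.8  0.1 -0.5] eul [-1.7997e+02 -1.0000e-02  2.9560e+01]
err now (world) [-0.2  0. ] w 0.331
[0.0012, -0.0032, -0.0002],[0.0012, -0.0032, 0.0],[0.0013, -0.0031, 0.0],[0.0014, -0.0031, 0.0],[0.0015, -0.003, 0.0],[0.0016, -0.0029, 0.0],[0.0016, -0.0028, 0.0],[0.0017, -0.0027, 0.0],
[0.0018, -0.0026, 0.0],[0.0018, -0.0026, 0.0],[0.0019, -0.0025, 0.0],[0.0019, -0.0024, 0.0],[0.002, -0.0023, 0.0],[0.002, -0.0022, 0.0],[0.002, -0.0021, 0.0],[0.0021, -0.0021, 0.0],
plan end [451.3 -24.2 183. ]
```

jog_arm(
  linear=[
    [0.0013,-0.0036,0],
    [0.0014,-0.0034,0],
    [0.0014,-0.0032,0],
    [0.0014,-0.0031,0],
    [0.0015,-0.003,0],
    [0.0016,-0.0029,0],
    [0.0016,-0.0028,0],
    [0.0017,-0.0027,0],
  ],
  dr=[
    [0,0,0],
    [0,0,0],
    [0,0,0],
    [0,0,0],
    [0,0,0],
    [0,0,0],
    [0,0,0],
    [0,0,0],
  ],
  claw=[0,0,0,0,0,0,0,0],
)

```text
time: 22.2
tool_pos: [447.4, -48.2, 182.8]
tool_rot: [0.0, 0.967, 0.255, 0.0]
force: [-0.3, 0.2, -2.4]
opening: 27.5
grasp_force: 59.6
```

```bash
python3 -c "
from h import *
t,p,R=tool();print(t,p.round(1),R.inv().apply(np.array([546,333,183])-p).round(1))"
```

```text
22.2 [447.4 -48.2 182.8] [ 2.736e+02 -2.832e+02 -2.000e-01]
```

jog_arm(
  linear=[
    [0.005,-0.0055,-0.008],
    [0.015,-0.0155,-0.012],
    [0.025,-0.0258,-0.005],
    [0.025,-0.0258,0],
    [0.028,-0.029,0],
    [0.028,-0.029,0],
    [0.028,-0.029,0],
    [0.028,-0.029,0],
  ],
  dr=[
    [0,0,0],
    [0,0,0],
    [0,0,0],
    [0,0,0],
    [0,0,0],
    [0,0,0],
    [0,0,0],
    [0,0,0],
  ],
  claw=[0,0,0,0,0,0,0,0],
)

```text
time: 23.0
tool_pos: [513.4, 207.2, 208.4]
tool_rot: [-0.0, 0.967, 0.254, 0.0]
force: [0.9, -1.6, -2.0]
opening: 27.4
grasp_force: 59.8
```

jog_arm(
  linear=[
    [0.028,-0.029,0],
    [0.025,-0.0258,0],
    [0.02,-0.0206,0],
    [0.013,-0.0134,0],
    [0.0056,-0.0058,0.01],
    [0,0,0.02],
    [0,0,0.02],
    [0,0,0.015],
  ],
  dr=[
    [0,0,0],
    [0,0,0],
    [0,0,0],
    [0,0,0],
    [0,0,0],
    [0,0,0],
    [0,0,0],
    [0,0,0],
  ],
  claw=[0,0,0,0,0,0,0,0],
)

```text
time: 23.8
tool_pos: [545.7, 331.1, 140.7]
tool_rot: [0.001, 0.967, 0.254, -0.001]
force: [0.3, 0.7, -1.6]
opening: 27.6
grasp_force: 59.7
```

```bash
python3 -c "
from h import *
s=vision.get_image('side');cv2.imwrite('pics/s6b.png',cv2.resize(s[110:230,100:260],(800,600),interpolation=cv2.INTER_CUBIC))
t,p,R=tool();print(t,p.round(1),R.inv().apply(np.array([546,333,107])-p).round(1),np.degrees(R.as_euler('xyz')).round(2))"
```

```text
23.85 [544.6 330.1 138.1] [ 2.8 -1.9 31.1] [179.91   0.41  29.44]
```

View pics/s6b.png

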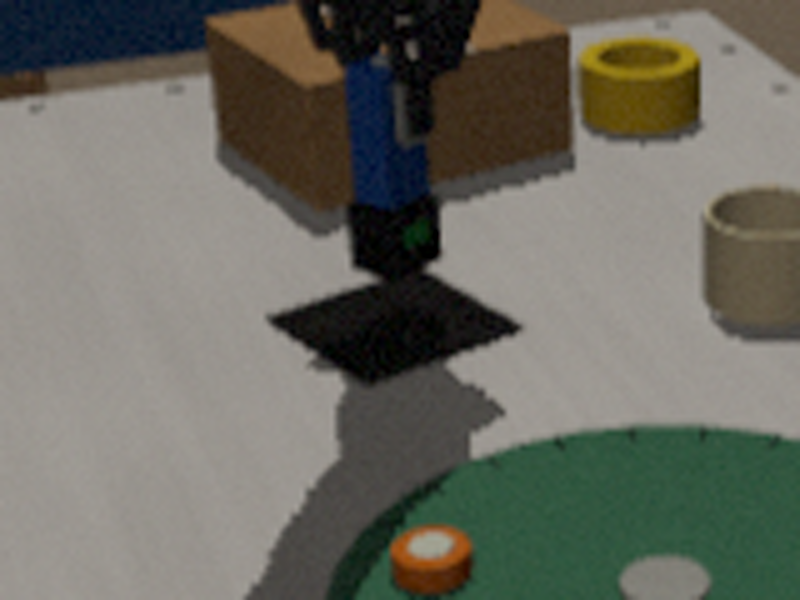

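The reader is upright about 30 mm above the pad (underside near (395,275)), within the pad. Lowering gently.

jog_arm(
  linear=[
    [0,0,0.006],
    [0,0,0.008],
    [0,0,0.007],
    [0,0,0.004],
    [0,0,0.001],
    [0,0,0.001],
    [0,0,0],
    [0,0,0],
  ],
  dr=[
    [0,0,0],
    [0,0,0],
    [0,0,0],
    [0,0,0],
    [0,0,0],
    [0,0,0],
    [0,0,0],
    [0,0,0],
  ],
  claw=[0,0,0,0,0,0,0,0],
)

```text
time: 24.65
tool_pos: [546.2, 332.9, 116.1]
tool_rot: [-0.0, 0.967, 0.255, 0.0]
force: [-0.4, -0.2, -1.5]
opening: 27.6
grasp_force: 59.7
```

jog_arm(
  linear=[
    [0,0,0.001],
    [0,0,0],
    [0,0,0.001],
    [0,0,0],
    [0,0,0.001],
    [0,0,0],
    [0,0,0],
    [0,0,0],
  ],
  dr=[
    [0,0,0],
    [0,0,0],
    [0,0,0],
    [0,0,0],
    [0,0,0],
    [0,0,0],
    [0,0,0],
    [0,0,0],
  ],
  claw=[0,0,0,0,0,0,0,0],
)

```text
time: 25.45
tool_pos: [546.1, 332.7, 112.8]
tool_rot: [-0.0, 0.967, 0.255, 0.0]
force: [0.1, 0.2, -1.5]
opening: 27.4
grasp_force: 59.7
```

Still in the air (force −1.5 N); continuing down about 5 mm more.

jog_arm(
  linear=[
    [0,0,0.0015],
    [0,0,0.0015],
    [0,0,0.001],
    [0,0,0],
    [0,0,0],
    [0,0,0],
    [0,0,0],
    [0,0,0],
  ],
  dr=[
    [0,0,0],
    [0,0,0],
    [0,0,0],
    [0,0,0],
    [0,0,0],
    [0,0,0],
    [0,0,0],
    [0,0,0],
  ],
  claw=[0,0,0,0,0,0,0,0],
)

```text
time: 26.25
tool_pos: [546.1, 332.7, 108.8]
tool_rot: [0.0, 0.967, 0.255, 0.0]
force: [0.2, -0.2, -1.7]
opening: 27.0
grasp_force: 59.7
```

jog_arm(
  linear=[
    [0,0,0.0005],
    [0,0,0],
    [0,0,0.0005],
    [0,0,0],
    [0,0,0],
    [0,0,0],
    [0,0,0],
    [0,0,0],
  ],
  dr=[
    [0,0,0],
    [0,0,0],
    [0,0,0],
    [0,0,0],
    [0,0,0],
    [0,0,0],
    [0,0,0],
    [0,0,0],
  ],
  claw=[0,0,0,0,0,0,0,0],
)

```text
time: 27.05
tool_pos: [546.1, 332.8, 108.3]
tool_rot: [-0.0, 0.967, 0.255, 0.0]
force: [-1.8, -0.0, 4.5]
opening: 27.2
grasp_force: 60.5
```

Contact (force z +4.5 N). Releasing and retreating.

jog_arm(
  linear=[
    [0,0,0],
    [0,0,0],
    [0,0,0],
    [0,0,0],
    [0,0,0],
    [0,0,0],
    [0,0,0],
    [0,0,0],
  ],
  dr=[
    [0,0,0],
    [0,0,0],
    [0,0,0],
    [0,0,0],
    [0,0,0],
    [0,0,0],
    [0,0,0],
    [0,0,0],
  ],
  claw=[0.4,0.5,0.7,0.9,1,1,1,1],
)

```text
time: 27.85
tool_pos: [546.0, 332.7, 107.8]
tool_rot: [-0.0, 0.967, 0.255, 0.0]
force: [0.3, 0.6, -0.2]
opening: 85.4
grasp_force: 0.0
```

jog_arm(
  linear=[
    [0,0,-0.01],
    [0,0,-0.025],
    [0,0,-0.04],
    [0,0,-0.04],
    [0,0,-0.03],
    [0,0,-0.01],
    [0,0,0],
    [0,0,0],
  ],
  dr=[
    [0,0,0],
    [0,0,0],
    [0,0,0],
    [0,0,0],
    [0,0,0],
    [0,0,0],
    [0,0,0],
    [0,0,0],
  ],
  claw=[1,1,1,1,1,1,1,1],
)

```text
time: 28.65
tool_pos: [545.6, 332.2, 261.4]
tool_rot: [0.001, 0.967, 0.255, -0.001]
force: [-0.7, 0.4, -0.4]
opening: 85.5
grasp_force: 0.0
```

```bash
python3 -c "
from h import *
s=robot.state();print(s['time'],s['opening'],s['tool_pos'])
a=vision.get_image('side');b=vision.get_image('wrist')
cv2.imwrite('pics/end.png',np.hstack([cv2.resize(a,(400,300)),cv2.resize(b,(400,300))]))"
```

```text
28.65 85.48854568300982 [545.60538812 332.16807163 261.38482483]
```

View pics/end.png

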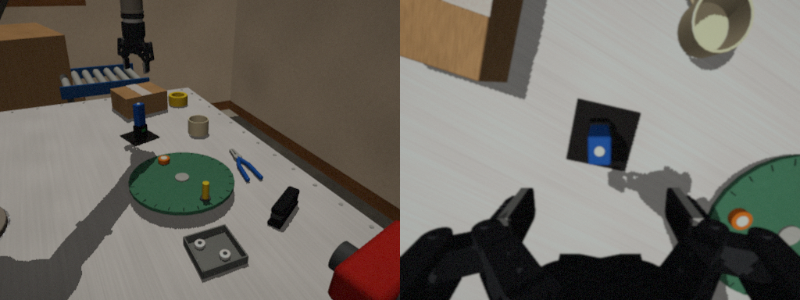

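The reader stands upright on the pad (side (139,118), wrist (599,143)). The gripper is clear and everything else is undisturbed.

```bash
python3 -c "
from rig import ticket
print(ticket.hand_in())"
```

```text
the job is handed in; nothing more can be done
None
```

The job is handed in, with no verdict returned: the platter was pushed to about 1.13 rad/s (one turn in about 5.6 s), the reader was held upright about 25 mm above the puck for about 10 s while the platter coasted down to about 0.33 rad/s, then stood upright on its pad and released at 28 s.

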